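# Time and lock the drive pulley of a tape feeder

## Task

Bring this feeder drive into its timing position and lock it there: first push the lock slide fully home towards the pulley, so that its sprung nose rides on the edge of the pulley's lock ring, then turn the pulley the short way until its engraved mark comes to the fixed pointer and the nose drops fully into the ring's notch. The notch is not exactly opposite the mark, so find the catch gently by feel and stop at once: do not force the pulley against the nose. Leave the flux bottle standing.

Things in the scene. Friction and masses are not known exactly. Their poses are not given: they have to be found in the camera images.
- drive_stand: fixed aluminium base plate (235 x 136 mm, top 12 mm above the bench) that carries everything; origin on the bench under the pulley's axis, z up. In its frame the pointer stands at +x and the lock slide at -x of the axis; yaw varies
- pulley_axis (a point): point on the pulley's upright axis, level with the top of its rim (58 mm above the bench)
- pulley: dished toothed aluminium pulley, axis upright; origin on the axis at bench height, x axis towards the mark. Raised rim 12 mm thick (radius 45 to 57 mm), 34 to 58 mm above the bench; open inside but for a spindle of radius 10 mm (top at 54 mm), so one finger fits inside, one outside. Stiff to turn (0.6 N m, 10 to 15 N at the rim), stays where left; starts 0.5 to 1.1 rad clockwise of the pointer
- mark (a point): outer end of the dark engraved line across the top of the rim, 57 mm from the axis, 58 mm above the bench; turns with the pulley (counter-clockwise from above is the short way). It is only a coarse guide: when the nose catches, the mark stands anywhere from 0.04 rad (2 mm) short of the pointer to 0.14 rad (8 mm) past it
- pointer_tip (a point): tip of the fixed dark pointer, 61.5 mm from the axis on the stand's +x side, 59.5 mm above the bench; its bracket behind it stands 71 to 87 mm from the axis, 24 mm wide, 58 mm high
- lock_post (a point): upright round thumb post (14 mm diameter, 18 mm cap) on the lock slide, free from 33 to 73 mm above the bench; the point is on its axis 61 mm above the bench. 124 mm from the pulley's axis when parked, 109 mm when home; pushed along the stand's +x, nothing behind it but plate
- lock_slide (a joint): travel of the lock slide in m: 0 parked (start), 0.015 fully home against its stop, towards the pulley. 5 N friction plus up to 3 N from the nose's spring; stays where left
- lock_nose: 8 mm wide steel nose with rounded end, sprung 1.5 to 3 N out of the lock slide (its origin is no useful point). The edge of the lock ring (radius 64 mm, 26 to 34 mm above the bench, clamped under the pulley) pushes it back. The ring's one notch, 9.8 mm wide, 8 mm deep, is about opposite the mark. Once in, the nose blocks the pulley both ways with 2 mm play; it must bear no more than 20 N
- nose_tip (a point): front end of the nose, top face, 34 mm above the bench. Distance from the pulley's axis: 73 mm parked, 64 mm riding on the ring's edge with the slide home, 58 mm when it has dropped fully into the notch
- bottle_mid (a point): half-way up the small amber flux bottle (35 mm diameter, 102 mm tall), a bystander on the bench
Not all that is in view belongs to the job. Of the things like the part that bears bottle_mid, leave any that is yellow; of the rest the larger one is meant.

How it is judged:
By the outcome, as a careful person would: the job done as asked, in the order asked, and still so for the second after the job is handed in, with the robot touching nothing.
It also fails if it takes over 64 s, if anything falls off the work surface, if the arm or the gripper's body presses on something with over 40 N, if the wrist force passes 120 N, or if a joint passes its speed limit or range.

## Robot

A 7-joint arm with a two-finger parallel gripper is mounted at the origin on a cart in front of the work surface, level with it; the furniture and walls round the work are solid. World frame = base frame: x ahead of the robot, y to its left, z up, the work surface at z = 0. Lengths are in mm, angles in degrees, forces in N, time in s.
With the tool pointing down it reaches from about 400 to 925 mm from the base axis. Payload 5.6 kg.
Tool frame: the origin (TCP) lies midway between the tips of the shut fingers; the grasp point (between the pads) lies 19 mm behind it; y points along the fingers, z is the direction in which the jaws open and shut, and the axes are right-handed (so a half turn about y gives the same grasp; the last joint's range is limited). The gripper opens to 85 mm and grips with 20 to 120 N. Pads are 22 mm wide; open, the fingers measure 114 mm over their backs; the gripper's body (76 mm by 85 mm) begins 54 mm behind the grasp point. The pads swing forward as they close: fully open they stand 13 mm farther back than shut.
Start: joints at [-70.474, 26.786, -0.665, 91.828, 0.344, 61.387, -3.226], TCP at [243.43, 602.702, 231.29] pointing down, gripper open.
Joint ranges: [-144.91, 144.91], [-17.63, 115.5], [-89.93, 88.59], [15.96, 139.68], [-74.01, 254.01], [8.47, 105.57], [-167.45, 167.45]. Speed limits (degrees/s): [147.25, 147.25, 180, 180, 180, 180, 180].

## Interface

Orientations are given as a 3x3 rotation matrix whose columns are the frame's x, y, z axes.
In Python, from rig import arm gives the robot as it stands.
- The arm moves only by the shell command python3 -m inch 'ROWS' [FORCE]. ROWS is JSON, a list of rows, each a list of 7 numbers: the turn, a rotation vector about the tool's x, y, z in rad, then the shift along the tool's x, y, z in mm, then the opening, from -1 (shut) to 1 (fully open). A call has 1 to 8 rows; each row is the pose to reach, as a shift and turn from the pose commanded when the call began, along the tool's axes at that moment; what a row does not reach only later rows make up. A row lasts 1/8 s, in which the tool goes at most 62.5 mm and 10.7 degrees, less where a joint would pass 70% of its speed; a pose out of reach is approached as far as the arm can. A call with a gripper value outside its range is refused whole. The fingers move at their own pace and stop on an object; FORCE is the grip in N (left out, the last holds). Time passes only in rows, so rows that repeat a pose let the fingers close. It gives the time, the measured TCP pose, the force and the opening at its end, in the units of the state.
- arm.get_state(): the state, without advancing time (a new reading comes with each control period).
- arm.read_camera(name): name is "scene" or "side" or "wrist"; returns (picture, depth): 420x560x3 uint8, blue, green, red; 420x560 float32, mm along the optical axis (not along the pixel's ray), 0 where there is no reading.
- arm.camera_model(name): a dict with "intrinsics" (3x3 intrinsics, pixels), "cam_to_world" (4x4, takes a point from camera to world coordinates); the wrist camera has in their place "T_tool_cam" (4x4, takes a point from camera to tool coordinates, whose origin is the TCP and whose axes are the tool frame's). Camera axes: x right, y down, z forward; pixel columns grow to the right and rows downward; lengths in mm; the calibration is good to about 2 mm. A picture is of the moment at which its call begins: read the wrist's pose just before it. camera_model takes no time and is no camera call.
- arm.close_job(): hands the job in, once; it reports no verdict.
Trained networks look in the newest picture that a camera, given by its name, has taken for a name from the list of things; names that differ only in an ending like _2 or _b are one class to them, and where a whole thing is asked for, a point or a joint stands for the part that bears it (a point fixed in the world has none). Each returns a list of dicts, best first, with "confidence" (0 to 1); they miss things now and then, are a little off and sometimes report something else, mostly with a low value. They report only what shows in the picture. A call takes as long as a camera call. They do not tell look-alikes from the thing itself.
- arm.look_for(camera, target): "box" ([left, top, width, height] in pixels, round what is visible of it).
- arm.cut_out(camera, target): "region" (420x560 bool, what is visible of it) and "box" ([left, top, width, height] in pixels, round what is visible of it).
- arm.spot_point(camera, target): "uv" ([column, row] in pixels: a listed point, or the origin of a listed thing).
The state is a dict: "clock": time; "joints": joint angles; "qd": joint speeds; "joint_efforts": joint torques, N m; "position": TCP position; "ee_rot": TCP orientation; "ft_force": force on the tool from outside, world axes, zero at the start; "ft_torque": the same for the moment, N m; "grip_width": finger opening in mm.
Only numpy, scipy, OpenCV 4.12 (cv2) and the standard library are available. Lean on these libraries where they do the work, as an engineer would, in place of code of your own. Each camera call takes 0.05 s, during which the arm holds its last target.

## Working session

There is one attempt and no reset: what is moved stays moved. The work goes in short steps, Python scripts to look and compute and a shell command to move; the robot and the scene stay as the last step left them, time stands still between calls to the robot, and variables do not carry over. Pictures are saved under pics/ and viewed, and the job is handed in when it is done.

```bash
ls -la; mkdir -p pics
python3 - <<'E'
from rig import arm
import cv2,numpy as np
s=arm.get_state()
for k in ("clock","position","ee_rot","ft_force","grip_width"): print(k,s[k])
for c in ("scene","side","wrist"):
    p,d=arm.read_camera(c); cv2.imwrite(f"pics/a_{c}.png",p); np.save(f"pics/a_{c}_d.npy",d)
    m=arm.camera_model(c); print(c,m)
    for t in ("pulley_axis","mark","pointer_tip","lock_post","nose_tip","bottle_mid"):
        print(c,t,[(np.round(r["uv"],1).tolist(),round(r["confidence"],2)) for r in arm.spot_point(c,t)][:3])
print(arm.get_state()["clock"])
E
```

```text
total 12
drwxr-xr-x  3 agent agent 4096 Dec  7 14:25 .
drwxr-xr-x 23 root  root  4096 Dec  7 14:25 ..
drwxr-xr-x  2 agent agent 4096 Dec  7 14:25 pics
clock 0.0
position [243.23212611 602.13045618 230.270725  ]
ee_rot [[ 9.27205386e-01 -6.23950352e-04  3.74552777e-01]
 [-3.74553284e-01 -1.80245168e-03  9.27203639e-01]
 [ 9.65842442e-05 -9.99998181e-01 -1.90494556e-03]]
ft_force [-0.00217338  0.02468248 -0.61923057]
grip_width 85.02761195213532
scene {'intrinsics': array([[420.49786576,   0.        , 276.69988657],
       [  0.        , 420.49786576, 211.1482242 ],
       [  0.        ,   0.        ,   1.        ]]), 'cam_to_world': array([[ 8.62413124e-01, -2.97450573e-01,  4.09593408e-01,
         1.82815544e+02],
       [-5.05961068e-01, -5.31638951e-01,  6.79237384e-01,
        -5.38197355e+02],
       [ 1.57162610e-02, -7.93021552e-01, -6.08990818e-01,
         5.74406704e+02],
       [ 0.00000000e+00,  0.00000000e+00,  0.00000000e+00,
         1.00000000e+00]])}
scene pulley_axis [([275.3, 172.9], 0.69)]
scene mark [([298.7, 179.3], 0.78)]
scene pointer_tip [([298.8, 164.1], 0.9
[... 993 characters left out ...]
), ([220.5, 277.4], 0.69), ([242.5, 313.2], 0.66)]
wrist {'intrinsics': array([[320.08682896,   0.        , 273.50013225],
       [  0.        , 320.08682896, 205.75481538],
       [  0.        ,   0.        ,   1.        ]]), 'T_tool_cam': array([[-8.00578649e-04,  9.52635671e-01,  3.04112870e-01,
        -7.78716880e+01],
       [ 5.87065986e-04, -3.04112467e-01,  9.52635955e-01,
        -1.42794474e+02],
       [ 9.99999507e-01,  9.41194328e-04, -3.15794051e-04,
         2.76933488e-01],
       [ 0.00000000e+00,  0.00000000e+00,  0.00000000e+00,
         1.00000000e+00]])}
wrist pulley_axis []
wrist mark []
wrist pointer_tip []
wrist lock_post []
wrist nose_tip []
wrist bottle_mid []
1.05
```

View pics/a_scene.png

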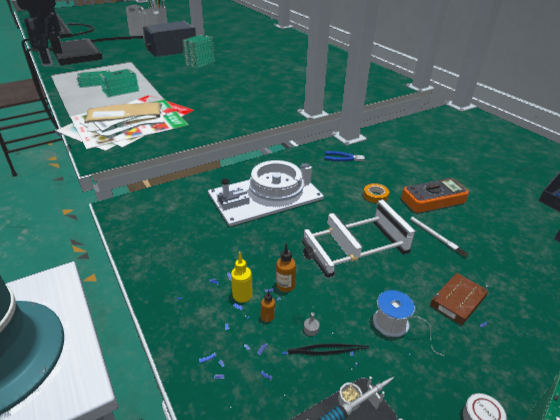

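View pics/a_side.png

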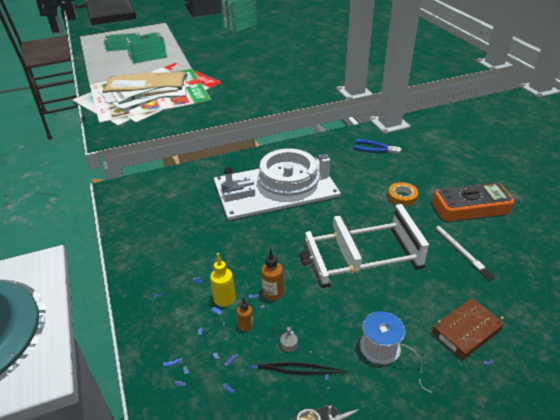

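```bash
cat > h.py <<'E'
from rig import arm
import cv2,numpy as np
def ray(c,uv,T=None):
    m=arm.camera_model(c); K=m["intrinsics"]
    if T is None: T=m["cam_to_world"]
    d=np.linalg.inv(K)@np.array([uv[0],uv[1],1.])
    return T[:3,3],T[:3,:3]@d
def atz(c,uv,z,T=None):
    o,d=ray(c,uv,T); return o+d*(z-o[2])/d[2]
def proj(c,P,T=None):
    m=arm.camera_model(c)
    if T is None: T=m["cam_to_world"]
    q=np.linalg.inv(T)@np.append(P,1); q=m["intrinsics"]@q[:3]; return q[:2]/q[2]
def wristT(s):
    T=np.eye(4); T[:3,:3]=s["ee_rot"]; T[:3,3]=s["position"]
    return T@arm.camera_model("wrist")["T_tool_cam"]
E
python3 - <<'E'
from h import *
for c,l in (("scene",[("axis",(275.3,172.9),58),("mark",(298.7,179.3),58),("ptr",(298.8,164.1),59.5),("post",(222.3,183.3),61),("nose",(248.6,187.8),34),("b1",(290.4,264.2),51),("b2",(240.7,276),51),("b3",(271.6,303.8),51)]),
 ("side",[("axis",(287.6,165.1),58),("ptr",(315.6,158.2),59.5),("post",(227.2,174.2),61),("nose",(251.8,178.4),34),("b1",(269.3,271.1),51),("b2",(220.5,277.4),51),("b3",(242.5,313.2),51)])):
    for n,uv,z in l: print(c,n,atz(c,uv,z).round(1))
for c in ("scene","side"):
    p=cv2.imread(f"pics/a_{c}.png"); 
    cv2.imwrite(f"pics/a_{c}_z.png",cv2.resize(p[110:240,180:380],None,fx=4,fy=4,interpolation=cv2.INTER_CUBIC))
E
```

```text
scene axis [600.  163.2  58. ]
scene mark [632.5 114.8  58. ]
scene ptr [666.8 167.7  59.5]
scene post [474.9 178.7  61. ]
scene nose [534.6 170.8  34. ]
scene b1 [478.4 -98.2  51. ]
scene b2 [389.9 -80.6  51. ]
scene b3 [ 405.6 -158.8   51. ]
side axis [598.3 152.6  58. ]
side ptr [659.6 151.2  59.5]
side post [475.5 165.7  61. ]
side nose [526.2 169.   34. ]
side b1 [465.8 -98.2  51. ]
side b2 [390.2 -81.7  51. ]
side b3 [ 400.8 -161.1   51. ]
```

View pics/a_scene_z.png

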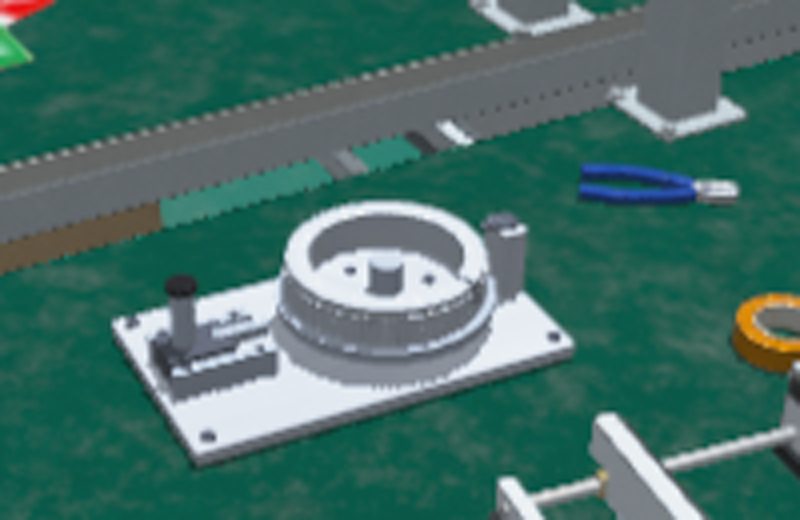

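View pics/a_side_z.png

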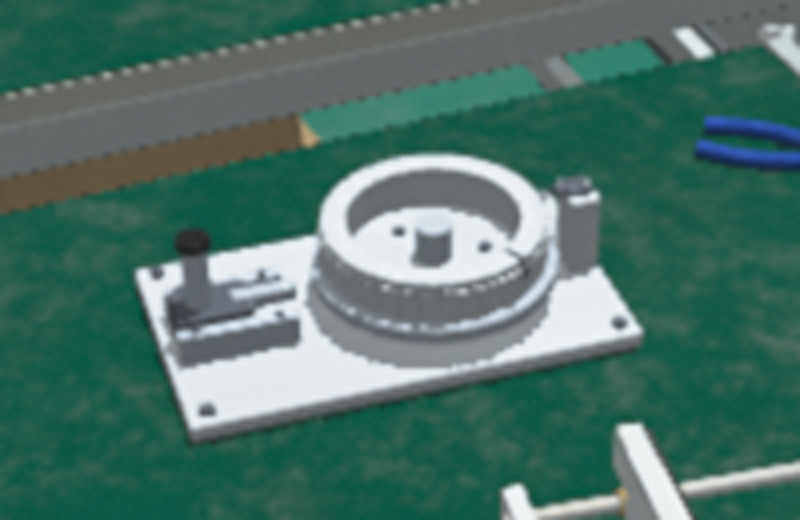

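Run:
```python
from h import *
for c,pts in (("scene",[(90,185),(200,155),(290,128),(340,135),(355,60),(350,10),(316,110),(320,20),(440,95),(460,60)]),("side",[(120,160),(250,140),(390,120),(395,60),(355,90),(360,30),(470,95)])):
    d=np.load(f"pics/a_{c}_d.npy")
    for u,v in pts:
        z=d[v,u]; o,r=ray(c,(u,v)); print(c,(u,v),(o+r*z).round(0) if z>0 else None)
```

```text
scene (90, 185) [231. 461. -30.]
scene (200, 155) [531. 466. -29.]
scene (290, 128) [829. 464. -15.]
scene (340, 135) [909. 318.   8.]
scene (355, 60) [907. 291. 231.]
scene (350, 10) [1470. 1011.  159.]
scene (316, 110) [927. 469.  22.]
scene (320, 20) [917. 469. 288.]
scene (440, 95) [1477.  448.  -27.]
scene (460, 60) [1477.  404.  114.]
side (120, 160) [283. 464. -42.]
side (250, 140) [ 733.  862. -324.]
side (390, 120) [919. 282.  22.]
side (395, 60) [911. 284. 174.]
side (355, 90) [923. 469.  15.]
side (360, 30) [921. 467. 178.]
side (470, 95) [1476.  622. -183.]
```

```bash
python3 -m inch '[[0,-0.028,0,40,0,-27,-1],[0,-0.07,0,90,0,-60,-1],[0,-0.11,0,140,0,-94,-1],[0,-0.14,0,190,0,-127,-1],[0,-0.17,0,240,0,-161,-1],[0,-0.2,0,290,0,-194,-1],[0,-0.24,0,340,0,-228,-1],[0,-0.26,0,380,0,-254,-1]]' 30
```

```text
clock: 2.05
position: [502.0, 222.4, 231.7]
ee_rot: [[0.992, 0.001, 0.125], [-0.125, 0.0, 0.992], [0.001, -1.0, 0.0]]
ft_force: [1.2, 1.0, 1.2]
grip_width: -0.1
```

Run:
```python
from h import *
s=arm.get_state(); R=s["ee_rot"]; print(s["clock"],s["position"],s["joints"],R)
print(R.T@(np.array([540,165,230])-s["position"]), np.degrees(np.arctan2(R[1,2],R[0,2])))
```

```text
2.05 [502.00144537 222.36710425 231.67402702] [-32.73893699  16.88364502   6.45033807 106.54521618  -2.21286794
  56.64299133  57.49347184] [[ 9.92206555e-01  9.27101378e-04  1.24600532e-01]
 [-1.24600624e-01  4.28421738e-05  9.92206976e-01]
 [ 9.14538297e-04 -9.99999569e-01  1.58025696e-04]]
[ 44.84886104   1.70679708 -52.18566544] 82.84231233171933
```

```bash
cat > look.py <<'E'
import sys
from h import *
n=sys.argv[1]; ts=sys.argv[2:]
s=arm.get_state(); T=wristT(s)
p,d=arm.read_camera("wrist"); np.savez(f"pics/{n}.npz",T=T,d=d); cv2.imwrite(f"pics/{n}.png",p)
H=dict(pulley_axis=58,mark=58,pointer_tip=59.5,lock_post=61,nose_tip=34)
for t in ts:
    for r in arm.spot_point("wrist",t)[:2]:
        print(t,np.round(r["uv"],1),round(r["confidence"],2),atz("wrist",r["uv"],H[t],T).round(1))
print(s["clock"],s["position"].round(1),s["ft_force"].round(1))
E
python3 look.py w1 pulley_axis mark pointer_tip lock_post nose_tip
```

```text
pulley_axis [227.2 274.8] 0.76 [599.  158.4  58. ]
mark [189.9 301.6] 0.67 [628.  110.1  58. ]
lock_post [217.9 165. ] 0.64 [475.5 170.5  61. ]
nose_tip [226.  210.2] 0.52 [531.4 165.2  34. ]
2.05 [502.  222.4 231.7] [1.2 1.  1.2]
```

View pics/w1.png

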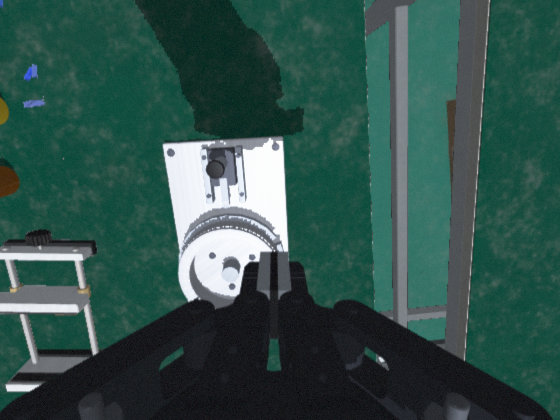

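```bash
python3 -m inch '[[0,-0.014,0,-35,0,-40,-1],[0,-0.028,0,-51,20,-56,-1],[0,-0.028,0,-51,70,-56,-1],[0,-0.028,0,-51,120,-56,-1],[0,-0.028,0,-51,160,-56,-1],[0,-0.028,0,-51,185,-56,-1],[0,-0.028,0,-51,185,-56,-1]]' 30; python3 look.py w2 lock_post nose_tip pulley_axis
```

```text
clock: 3.22
position: [441.2, 176.5, 44.8]
ee_rot: [[0.996, -0.004, 0.093], [-0.093, -0.001, 0.996], [-0.004, -1.0, -0.002]]
ft_force: [-0.2, 0.2, -0.2]
grip_width: 0.2
lock_post [264.7 351.2] 0.55 [477.3 169.1  61. ]
3.225 [441.2 176.5  44.8] [-0.2  0.2 -0.2]
```

View pics/w2.png

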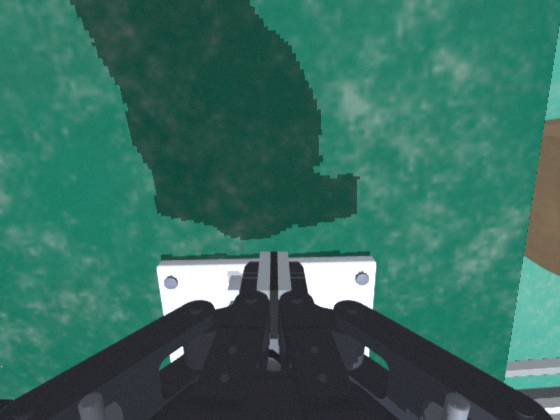

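```bash
python3 -m inch '[[0,0,0,0,0,-3,-1],[0,0,0,8,0,-3,-1],[0,0,0,12,0,-3,-1],[0,0,0,15,0,-3,-1],[0,0,0,18,0,-3,-1],[0,0,0,20,0,-3,-1]]' 30
```

```text
clock: 4.18
position: [461.1, 170.8, 46.0]
ee_rot: [[0.995, -0.003, 0.095], [-0.095, -0.001, 0.995], [-0.003, -1.0, -0.001]]
ft_force: [-5.3, 1.6, 3.4]
grip_width: 0.1
```

```bash
python3 -m inch '[[0,0,0,2,0,0,-1],[0,0,0,4,0,0,-1],[0,0,0,6,0,0,-1],[0,0,0,7,0,0,-1],[0,0,0,7,0,0,-1]]'
```

```text
clock: 4.8
position: [467.5, 170.3, 45.9]
ee_rot: [[0.995, -0.004, 0.095], [-0.095, -0.001, 0.996], [-0.004, -1.0, -0.001]]
ft_force: [-5.3, 1.8, 4.3]
grip_width: -0.2
```

```bash
python3 -m inch '[[0,0,0,1,0,0,-1],[0,0,0,2,0,0,-1],[0,0,0,3,0,0,-1],[0,0,0,3,0,0,-1]]'; python3 -m inch '[[0,0,0,1,0,0,-1],[0,0,0,2,0,0,-1],[0,0,0,2,0,0,-1]]'
```

```text
clock: 5.3
position: [470.2, 170.2, 45.9]
ee_rot: [[0.996, -0.005, 0.095], [-0.095, -0.0, 0.996], [-0.005, -1.0, -0.001]]
ft_force: [-6.5, 2.1, 5.3]
grip_width: -0.1
clock: 5.68
position: [472.0, 170.0, 45.9]
ee_rot: [[0.996, -0.005, 0.094], [-0.094, -0.001, 0.996], [-0.005, -1.0, -0.001]]
ft_force: [-7.2, 1.4, 5.4]
grip_width: 0.2
```

```bash
for i in 1; do python3 -m inch '[[0,0,0,1,0,0,-1],[0,0,0,2,0,0,-1],[0,0,0,2,0,0,-1]]'; done;  python3 -m inch '[[0,0,0,1,0,0,-1],[0,0,0,1,0,0,-1]]'
```

```text
clock: 6.05
position: [472.9, 169.8, 45.7]
ee_rot: [[0.996, -0.007, 0.094], [-0.094, -0.001, 0.996], [-0.007, -1.0, -0.002]]
ft_force: [-9.2, 1.4, 6.8]
grip_width: 0.1
clock: 6.3
position: [473.0, 169.8, 45.7]
ee_rot: [[0.996, -0.009, 0.094], [-0.094, -0.001, 0.996], [-0.009, -1.0, -0.002]]
ft_force: [-12.5, 2.3, 8.9]
grip_width: -0.2
```

```bash
python3 -m inch '[[0,0,0,1,0,0,-1],[0,0,0,2,0,0,-1],[0,0,0,2,0,0,-1]]'; python3 look.py w3 lock_post
```

```text
clock: 6.68
position: [473.0, 169.7, 45.4]
ee_rot: [[0.996, -0.013, 0.093], [-0.093, -0.002, 0.996], [-0.013, -1.0, -0.003]]
ft_force: [-16.7, 2.7, 12.7]
grip_width: 0.0
6.675 [473.  169.7  45.4] [-16.7   2.7  12.7]
```

```bash
python3 -m inch '[[0,0,0,-8,0,0,-1],[0,0,0,-18,0,0,-1],[0,0,0,-20,-50,0,-1],[0,0,0,-20,-100,30,-1],[0,0,0,-10,-140,60,-1],[0,0,0,0,-170,90,-1],[0,0,0,0,-170,90,-1]]'; python3 look.py w4 lock_post nose_tip pulley_axis mark pointer_tip; python3 -c "
import cv2;p=cv2.imread('pics/w4.png');cv2.imwrite('pics/w4z.png',cv2.resize(p[100:360,100:360],None,fx=2.3,fy=2.3,interpolation=2))"
```

```text
clock: 7.65
position: [490.1, 261.8, 218.9]
ee_rot: [[0.996, 0.006, 0.093], [-0.093, 0.004, 0.996], [0.005, -1.0, 0.005]]
ft_force: [-0.3, -0.1, -0.7]
grip_width: 0.1
lock_post [177.4 198.1] 0.64 [492.5 168.1  61. ]
nose_tip [188.5 232.3] 0.59 [539.8 164.   34. ]
pulley_axis [189.6 293.4] 0.83 [601.8 160.3  58. ]
pulley_axis [177.5 197.2] 0.51 [492.4 167.4  58. ]
mark [148.9 318.6] 0.83 [629.8 109.2  58. ]
pointer_tip [187.2 233.5] 0.72 [531.  170.6  59.5]
7.65 [490.1 261.8 218.9] [-0.3 -0.1 -0.7]
```

View pics/w4z.png

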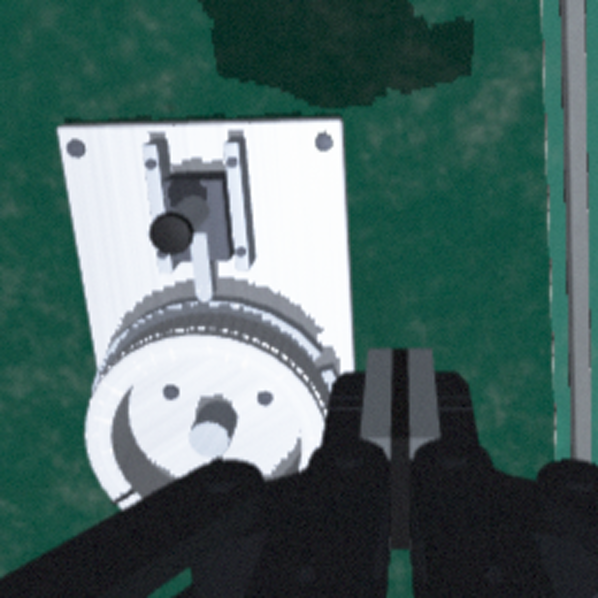

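```bash
python3 -c "
import cv2;p=cv2.imread('pics/w4.png');cv2.imwrite('pics/w4zz.png',cv2.resize(p[215:285,165:265],None,fx=7,fy=7,interpolation=2))"
```

```text
(no output)
```

View pics/w4zz.png

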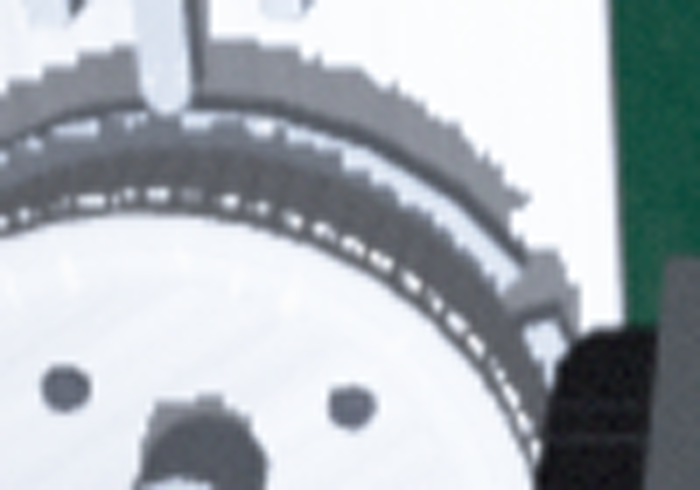

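Run:
```python
from h import *
T=np.load("pics/w4.npz")["T"]
ax=np.array([601.5,160]); print("nosetip",atz("wrist",(189,230),34,T))
for uv in [(238,255),(241,257),(244,259)]:
    P=atz("wrist",uv,34,T)[:2]-ax; print(uv,P,np.hypot(*P),np.degrees(np.arctan2(P[1],P[0])))
for uv in [(189.6,293.4)]: print(atz("wrist",uv,58,T))
# plate corners (zoom->px /2.3+100), z=12
c=[(58,126),(343,119)]
for u,v in c: print(atz("wrist",(u/2.3+100,v/2.3+100),12,T))
# holes
for u,v in [(76,148),(324,142)]: print(atz("wrist",(u/2.3+100,v/2.3+100),12,T))
```

```text
nosetip [537.16704336 164.99589095  34.        ]
(238, 255) [-29.01010265  54.83603306] 62.036896904723356 117.8803434271058
(241, 257) [-26.19873264  57.90355587] 63.554664462826175 114.34459468220803
(244, 259) [-23.37505504  60.98450767] 65.31082126222572 110.97157694829039
[601.81451256 160.30993884  58.        ]
[451.82703743 104.25955614  12.        ]
[461.06007377 238.95821252  12.        ]
[462.95152866 110.34402785  12.        ]
[471.09315909 228.66467605  12.        ]
```

Run:
```python
from h import *
z=np.load("pics/w4.npz"); T=z["T"]; d=z["d"]
for u,v in [(189,255),(165,275),(180,275),(200,265),(215,278),(193,285),(180,298),(166,290),(120,200)]:
    o,r=ray("wrist",(u,v),T); P=o+r*d[v,u]; print((u,v),P.round(1), round(float(np.hypot(P[0]-600.4,P[1]-159.4)),1))
```

```text
(189, 255) [555.6 167.9  58.5] 45.5
(165, 275) [590.1 127.6  33.7] 33.4
(180, 275) [591.9 144.7  33.4] 17.0
(200, 265) [580.6 170.2  34.7] 22.6
(215, 278) [598.7 184.8  35. ] 25.5
(193, 285) [594.1 164.5  54.2] 8.1
(180, 298) [622.2 139.2  33.6] 29.8
(166, 290) [609.2 125.4  34.8] 35.2
(120, 200) [5.049e+02 8.010e+01 1.000e-01] 124.1
```

```bash
python3 -m inch '[[0,0.1,0,30,10,-10,-0.25],[0,0.2,0,60,20,-20,-0.25],[0,0.3,0,90,40,-30,-0.25],[0,0.4,0,120,60,-40,-0.25],[0,0.48,0,140,85,-47,-0.25],[0,0.518,0,145,109,-47,-0.25],[0,0.518,0,145,109,-47,-0.25],[0,0.518,0,145,109,-47,-0.25]]'; python3 look.py w5 nose_tip pulley_axis mark lock_post
```

```text
clock: 8.95
position: [628.1, 198.0, 107.7]
ee_rot: [[0.818, 0.0, 0.576], [-0.576, 0.0, 0.818], [0.0, -1.0, 0.0]]
ft_force: [1.5, -0.2, 0.5]
grip_width: 32.3
nose_tip [152.  143.1] 0.78 [538.3 162.   34. ]
nose_tip [215.3 202.2] 0.23 [595.2 171.   34. ]
pulley_axis [154.7 142.4] 0.72 [541.9 172.6  58. ]
pulley_axis [199.1 229.3] 0.59 [600.2 159.1  58. ]
mark [171.6 296.8] 0.98 [628.4 111.5  58. ]
lock_post [87.4 74.2] 0.97 [493.1 168.1  61. ]
8.95 [628.1 198.  107.7] [ 1.5 -0.2  0.5]
```

View pics/w5.png

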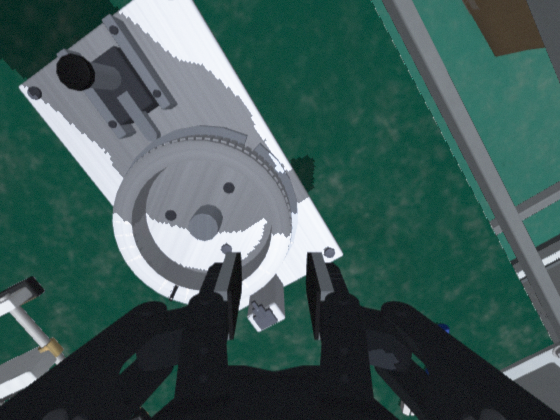

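Run:
```python
from h import *
T=np.load("pics/w5.npz")["T"]; p=cv2.imread("pics/w5.png")
a=np.radians(np.arange(0,360,5)); c=np.array([600.2,159.1])
for r,col in ((57,(0,0,255)),(45,(0,255,0))):
    for t in a:
        q=proj("wrist",[c[0]+r*np.cos(t),c[1]+r*np.sin(t),58],T); cv2.circle(p,tuple(int(round(x)) for x in q),0,col,-1)
cv2.imwrite("pics/w5o.png",cv2.resize(p[100:320,90:320],None,fx=2.6,fy=2.6,interpolation=cv2.INTER_NEAREST))
```

```text
(no output)
```

View pics/w5o.png

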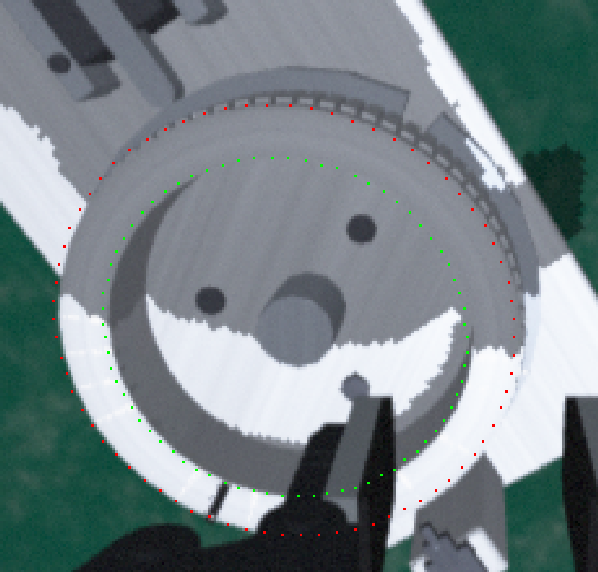

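```bash
python3 - <<'E'
from h import *
T=np.load("pics/w5.npz")["T"]; ax=np.array([600.9,160])
for n,uv in (("notchL",(90+405/2.6,100+95/2.6)),("notchR",(90+443/2.6,100+117/2.6)),("nose",(153.3,139)),):
    P=atz("wrist",uv,34,T)[:2]-ax; print(n,np.hypot(*P),np.degrees(np.arctan2(P[1],P[0])))
P=atz("wrist",(171.6,293),58,T)[:2]-ax; print(np.hypot(*P),np.degrees(np.arctan2(P[1],P[0])))
E
python3 -m inch '[[0,0,0,0,10,4,-0.25],[0,0,0,0,30,4,-0.25],[0,0,0,0,50,4,-0.25],[0,0,0,0,60,4,-0.25],[0,0,0,0,66,4,-0.25],[0,0,0,0,66,4,-0.25]]' 20
```

```text
notchL 63.42712752951152 118.20345223014787
notchR 63.764610531532504 108.16810384449118
nose 64.24535185665475 175.936548106437
52.844211458358075 -61.56906799803218
clock: 9.95
position: [630.3, 201.1, 40.9]
ee_rot: [[0.817, -0.0, 0.576], [-0.576, -0.0, 0.817], [-0.0, -1.0, -0.0]]
ft_force: [0.2, -0.6, -0.4]
grip_width: 32.1
```

```bash
python3 -m inch '[[0,0,0,0,0,0,-1],[0,0,0,0,0,0,-1],[0,0,0,0,0,0,-1],[0,0,0,0,0,0,-1],[0,0,0,0,0,0,-1],[0,0,0,0,0,0,-1]]' 50
```

```text
clock: 10.7
position: [630.8, 201.2, 42.1]
ee_rot: [[0.817, 0.001, 0.576], [-0.576, 0.0, 0.817], [0.0, -1.0, 0.001]]
ft_force: [-2.3, -1.4, 5.4]
grip_width: 11.8
```

```bash
python3 -m inch '[[0,-0.03,0,-1.5,0,0,-1],[0,-0.06,0,-3.1,0,-0.1,-1],[0,-0.1,0,-5.1,0,-0.3,-1],[0,-0.14,0,-7.1,0,-0.5,-1],[0,-0.175,0,-8.9,0,-0.8,-1],[0,-0.175,0,-8.9,0,-0.8,-1]]'
python3 - <<'E'
from h import *
s=arm.get_state(); P=s["position"]-np.array([601,160,0]); print(np.hypot(*P[:2]),np.degrees(np.arctan2(P[1],P[0])),np.degrees(np.arctan2(s["ee_rot"][1,2],s["ee_rot"][0,2])),s["ft_torque"])
E
python3 look.py w6 mark nose_tip
```

```text
clock: 11.45
position: [623.8, 205.4, 42.1]
ee_rot: [[0.905, 0.002, 0.425], [-0.425, 0.0, 0.905], [0.002, -1.0, 0.001]]
ft_force: [0.6, -2.7, 5.7]
grip_width: 11.4
50.81065238689426 63.28015323169898 64.85651205920819 [-0.44532227 -0.26622254 -0.44924546]
mark [193.  229.6] 0.38 [585.2 185.9  58. ]
nose_tip [114.8 143.3] 0.87 [538.1 164.3  34. ]
11.45 [623.8 205.4  42.1] [ 0.6 -2.7  5.7]
```

View pics/w6.png

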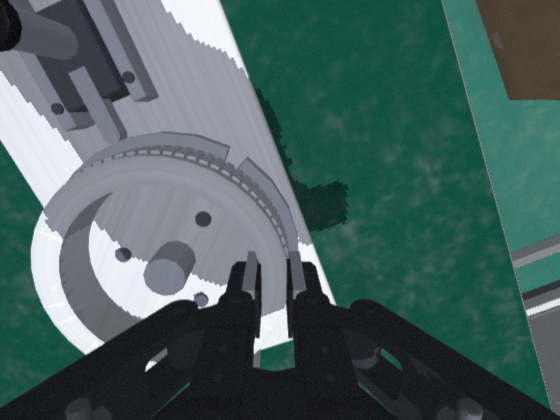

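```bash
cat > notch.py <<'E'
import sys
from h import *
n=sys.argv[1]
T=np.load(f"pics/{n}.npz")["T"]; p=cv2.imread(f"pics/{n}.png")
# unwrap ring band z=34, r 54..70 over world angles
ax=np.array([601.,160.]); A=np.radians(np.arange(90,200,0.25)); R=np.arange(54,72,0.25)
U=np.zeros((len(R),len(A),2),np.float32)
for i,r in enumerate(R):
    for j,a in enumerate(A): U[i,j]=proj("wrist",[ax[0]+r*np.cos(a),ax[1]+r*np.sin(a),34],T)
w=cv2.remap(p,U[...,0],U[...,1],cv2.INTER_LINEAR)
w=cv2.resize(w,None,fx=1.8,fy=4)
for k in range(0,110,10): cv2.putText(w,str(90+k),(int(k*4*1.8),12),0,.35,(0,0,255)); cv2.line(w,(int(k*7.2),0),(int(k*7.2),6),(0,0,255))
cv2.imwrite(f"pics/{n}_u.png",w)
E
python3 notch.py w6
```

```text
Traceback (most recent call last):
  File "notch.py", line 9, in <module>
    for j,a in enumerate(A): U[i,j]=proj("wrist",[ax[0]+r*np.cos(a),ax[1]+r*np.sin(a),34],T)
                                    ~~~~^^^^^^^^^^^^^^^^^^^^^^^^^^^^^^^^^^^^^^^^^^^^^^^^^^^^
  File "h.py", line 11, in proj
    m=arm.camera_model(c)
ValueError: time passes only in moves, steps and waits
```

```bash
python3 - <<'E'
from rig import arm
import pickle
pickle.dump({c:arm.camera_model(c) for c in ("scene","side","wrist")},open("cam.pkl","wb"))
E
sed -i 's/arm.camera_model(c)/M[c]/; s/arm.camera_model("wrist")/M["wrist"]/; s/^import cv2,numpy as np/import cv2,numpy as np,pickle\nM=pickle.load(open("\.\/cam.pkl","rb"))/' h.py; python3 notch.py w6
```

```text
(no output)
```

View pics/w6_u.png

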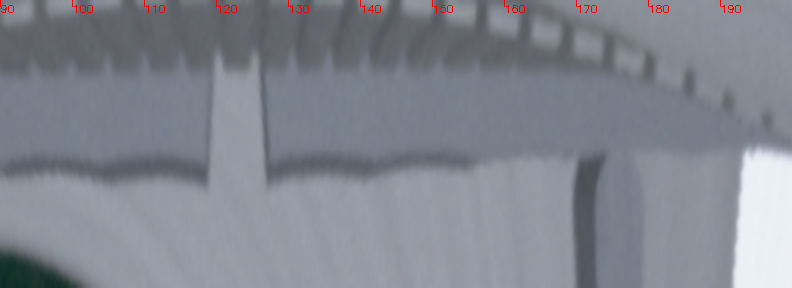

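```bash
python3 -m inch '[[0,-0.07,0,-3.6,0,-0.1,-1],[0,-0.14,0,-7.1,0,-0.5,-1],[0,-0.21,0,-10.6,0,-1.1,-1],[0,-0.28,0,-14.1,0,-2.0,-1],[0,-0.35,0,-17.5,0,-3.1,-1],[0,-0.42,0,-20.8,0,-4.4,-1],[0,-0.49,0,-24,0,-6,-1],[0,-0.49,0,-24,0,-6,-1]]' ; python3 look.py w7 nose_tip; python3 notch.py w7;  python3 - <<'E'
from h import *
s=arm.get_state(); P=s["position"]-np.array([601,160,0]); print(np.hypot(*P[:2]),np.degrees(np.arctan2(P[1],P[0])),np.degrees(np.arctan2(s["ee_rot"][1,2],s["ee_rot"][0,2])),s["ft_torque"])
E
```

```text
clock: 12.6
position: [599.6, 210.8, 42.1]
ee_rot: [[0.999, 0.002, -0.051], [0.051, 0.001, 0.999], [0.003, -1.0, 0.001]]
ft_force: [3.0, -1.4, 5.9]
grip_width: 11.3
nose_tip [177.8 135.9] 0.78 [538.3 163.6  34. ]
nose_tip [164.3   4.1] 0.69 [485.2 160.2  34. ]
12.6 [599.6 210.8  42.1] [ 3.  -1.4  5.9]
50.745666910233254 91.64212360449893 92.88336454995631 [-0.27416712 -0.41199705 -0.29120615]
```

View pics/w7_u.png

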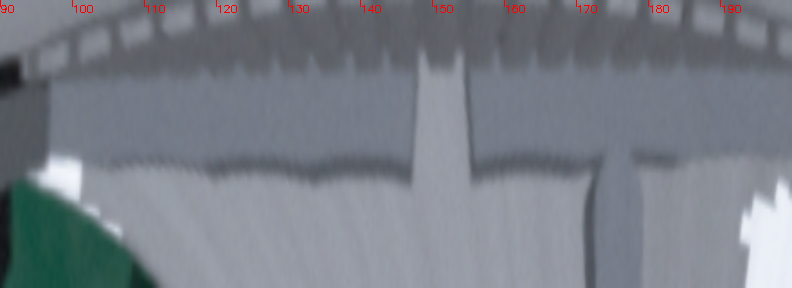

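```bash
python3 -m inch '[[0,-0.07,0,-3.6,0,-0.1,-1],[0,-0.14,0,-7.1,0,-0.5,-1],[0,-0.21,0,-10.6,0,-1.1,-1],[0,-0.28,0,-14.1,0,-2.0,-1],[0,-0.34,0,-17,0,-2.9,-1],[0,-0.34,0,-17,0,-2.9,-1]]' ; python3 look.py w8; python3 notch.py w8;  python3 - <<'E'
from h import *
s=arm.get_state(); P=s["position"]-np.array([601,160,0]); print(np.hypot(*P[:2]),np.degrees(np.arctan2(P[1],P[0])),np.degrees(np.arctan2(s["ee_rot"][1,2],s["ee_rot"][0,2])),s["ft_torque"])
E
```

```text
clock: 13.45
position: [582.9, 207.3, 42.0]
ee_rot: [[0.925, 0.003, -0.38], [0.38, 0.001, 0.925], [0.003, -1.0, 0.0]]
ft_force: [3.4, -1.4, 6.3]
grip_width: 11.0
13.45 [582.9 207.3  42. ] [ 3.4 -1.4  6.3]
50.69314236700401 110.97584223077261 112.32301867714018 [-0.02406785 -0.67319457 -0.31694999]
```

View pics/w8_u.png

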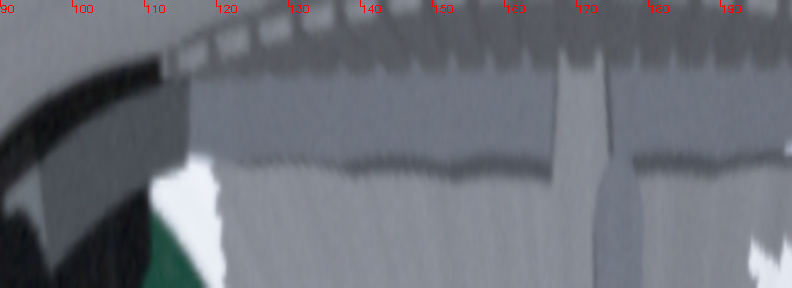

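View pics/w8.png

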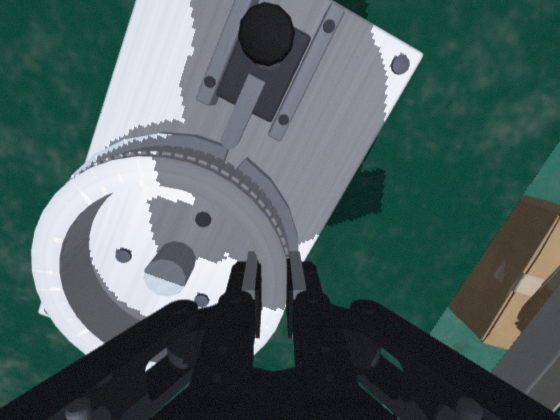

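```bash
python3 -m inch '[[0,-0.01,0,-0.5,0,0,-1],[0,-0.02,0,-1,0,0,-1],[0,-0.03,0,-1.5,0,0,-1],[0,-0.04,0,-2,0,0,-1],[0,-0.05,0,-2.5,0,-0.1,-1],[0,-0.05,0,-2.5,0,-0.1,-1]]' 30
python3 - <<'E'
from h import *
s=arm.get_state(); P=s["position"]-np.array([601,160,0]); print(np.hypot(*P[:2]),np.degrees(np.arctan2(P[1],P[0])),np.degrees(np.arctan2(s["ee_rot"][1,2],s["ee_rot"][0,2])),s["ft_force"],s["ft_torque"])
E
python3 look.py w9; python3 notch.py w9
```

```text
clock: 14.25
position: [580.6, 206.4, 42.1]
ee_rot: [[0.905, 0.003, -0.426], [0.426, 0.001, 0.905], [0.003, -1.0, -0.0]]
ft_force: [4.0, 0.1, 5.7]
grip_width: 11.5
50.66845648242276 113.75097547843826 115.22083402338649 [4.01405724 0.11377896 5.72893789] [ 0.01267633 -0.85031408 -0.3589244 ]
14.25 [580.6 206.4  42.1] [4.  0.1 5.7]
```

View pics/w9_u.png

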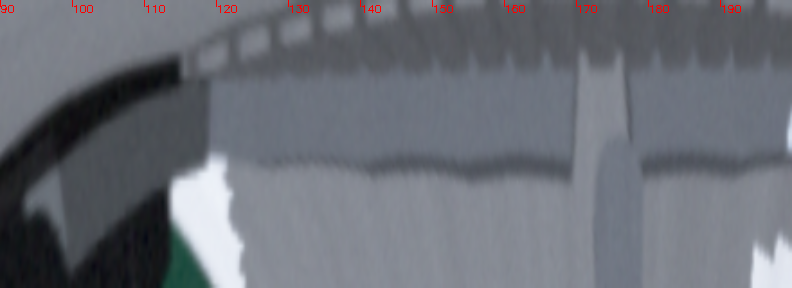

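```bash
cat > st.py <<'E'
from h import *
s=arm.get_state(); P=s["position"]-np.array([601,160,0]); print(np.degrees(np.arctan2(P[1],P[0])),np.degrees(np.arctan2(s["ee_rot"][1,2],s["ee_rot"][0,2])),s["ft_force"].round(2),s["ft_torque"].round(3))
t=np.cross(P,s["ft_force"]*np.array([1,1,1]))*1e-3; print("Mz about axis",t[2],"+tz",t[2]+s["ft_torque"][2])
E
python3 -m inch '[[0,-0.006,0,-0.3,0,0,-1],[0,-0.012,0,-0.6,0,0,-1],[0,-0.018,0,-0.9,0,0,-1],[0,-0.018,0,-0.9,0,0,-1]]'; python3 st.py; python3 look.py w10; python3 notch.py w10
```

```text
clock: 14.8
position: [579.6, 205.9, 42.0]
ee_rot: [[0.897, 0.002, -0.442], [0.442, 0.001, 0.897], [0.002, -1.0, -0.0]]
ft_force: [2.3, -0.3, 5.8]
grip_width: 11.2
114.98535096561903 116.26211562305215 [ 2.34 -0.32  5.85] [ 0.016 -0.724 -0.305]
Mz about axis -0.10051012968758566 +tz -0.4057393023650111
14.8 [579.6 205.9  42. ] [ 2.3 -0.3  5.8]
```

View pics/w10_u.png

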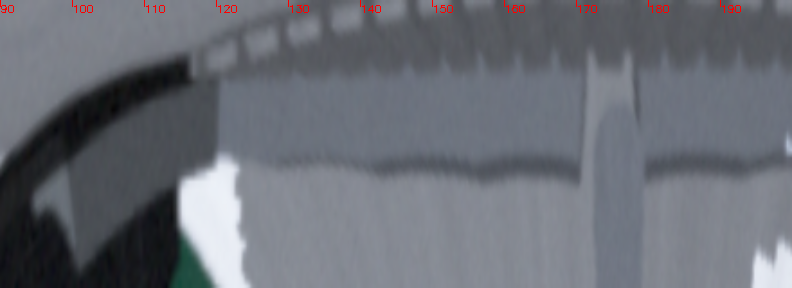

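```bash
python3 -m inch '[[0,-0.004,0,-0.2,0,0,-1],[0,-0.008,0,-0.4,0,0,-1],[0,-0.012,0,-0.6,0,0,-1],[0,-0.012,0,-0.6,0,0,-1]]'; python3 st.py; python3 look.py w11; python3 notch.py w11
```

```text
clock: 15.35
position: [579.2, 205.7, 42.0]
ee_rot: [[0.891, 0.002, -0.453], [0.453, 0.001, 0.891], [0.003, -1.0, -0.0]]
ft_force: [3.7, 0.0, 6.6]
grip_width: 11.2
115.50310666061625 116.93921176206112 [3.72 0.   6.6 ] [-0.008 -0.797 -0.372]
Mz about axis -0.17016528915264767 +tz -0.5419670912486123
15.35 [579.2 205.7  42. ] [3.7 0.  6.6]
```

View pics/w11_u.png

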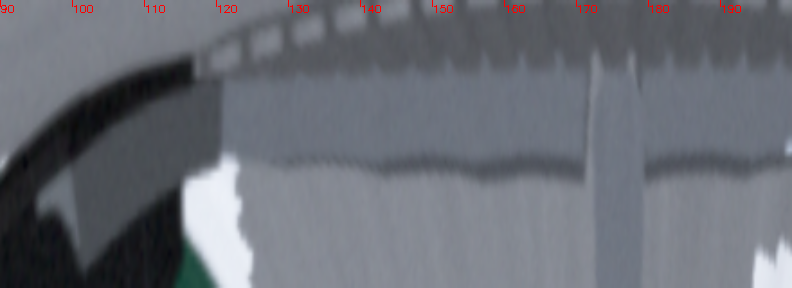

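```bash
python3 -m inch '[[0,-0.003,0,-0.15,0,0,-1],[0,-0.006,0,-0.3,0,0,-1],[0,-0.009,0,-0.45,0,0,-1],[0,-0.009,0,-0.45,0,0,-1]]'; python3 st.py; python3 look.py w12; python3 notch.py w12; python3 -c "
import cv2;p=cv2.imread('pics/w12.png');cv2.imwrite('pics/w12z.png',cv2.resize(p[90:190,180:300],None,fx=6,fy=6,interpolation=2))"
```

```text
clock: 15.9
position: [578.9, 205.6, 42.0]
ee_rot: [[0.887, 0.003, -0.461], [0.461, 0.001, 0.887], [0.003, -1.0, -0.0]]
ft_force: [4.4, 0.3, 6.4]
grip_width: 10.9
115.88519330332046 117.44147447151519 [4.45 0.29 6.44] [ 0.065 -0.82  -0.452]
Mz about axis -0.20900413694851996 +tz -0.6608842920631766
15.9 [578.9 205.6  42. ] [4.4 0.3 6.4]
```

View pics/w12_u.png

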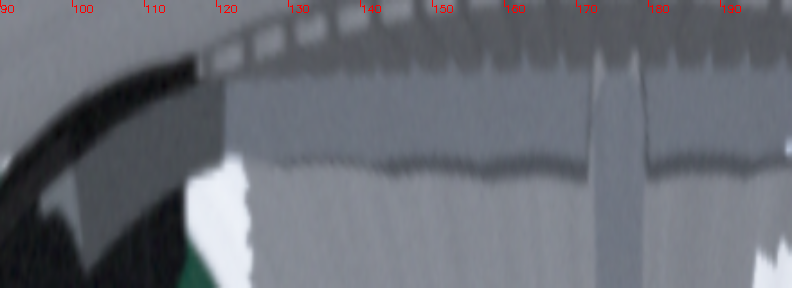

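View pics/w12z.png

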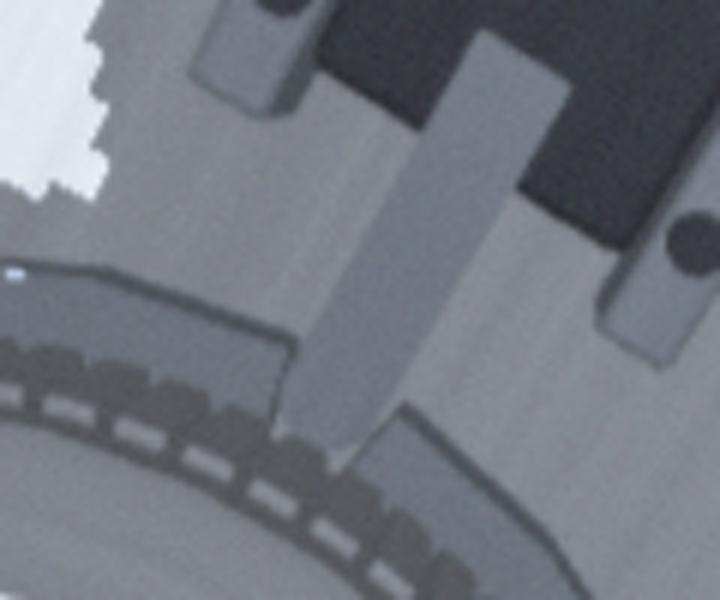

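```bash
python3 -m inch '[[0,0,0,0,0,0,-0.6],[0,0,0,0,0,0,-0.25],[0,0,0,0,0,0,-0.25],[0,0,0,0,0,0,-0.25],[0,0,0,0,0,0,-0.25],[0,0,0,0,0,0,-0.25]]'; python3 st.py
```

```text
clock: 16.7
position: [577.5, 204.9, 41.3]
ee_rot: [[0.887, -0.0, -0.462], [0.462, 0.0, 0.887], [-0.0, -1.0, 0.0]]
ft_force: [-1.1, 0.2, -0.2]
grip_width: 32.1
117.61086511975111 117.50744570107264 [-1.07  0.16 -0.22] [-0.047  0.02   0.008]
Mz about axis 0.04390657642905487 +tz 0.051451611057690125
```

Free of contact. Lift and look.

```bash
python3 -m inch '[[0,0,0,0,-15,0,-0.25],[0,0,0,0,-40,0,-0.25],[0,0,0,0,-80,0,-0.25],[0,0,0,0,-120,20,-0.25],[0,0,0,0,-150,50,-0.25],[0,0,0,0,-150,80,-0.25],[0,0,0,0,-150,80,-0.25]]'; python3 look.py w13 nose_tip mark pointer_tip lock_post pulley_axis; python3 notch.py w13
python3 - <<'E'
from h import *
p,d=arm.read_camera("scene"); cv2.imwrite("pics/b_scene.png",p)
p=cv2.imread("pics/w13.png"); cv2.imwrite("pics/w13z.png",cv2.resize(p[60:320,60:400],None,fx=2.3,fy=2.3,interpolation=2))
E
```

```text
clock: 17.58
position: [539.3, 278.8, 193.0]
ee_rot: [[0.885, 0.001, -0.466], [0.466, 0.002, 0.885], [0.002, -1.0, 0.001]]
ft_force: [0.5, 0.4, -0.8]
grip_width: 31.8
nose_tip [159.7 137.6] 0.87 [546.3 163.8  34. ]
mark [103.8 247.5] 0.69 [661.  161.2  58. ]
pointer_tip [ 93.9 248. ] 0.75 [664.9 153.5  59.5]
lock_post [180.4  83.1] 0.93 [491.5 169.6  61. ]
pulley_axis [125.4 192.9] 0.64 [600.3 160.9  58. ]
17.575 [539.3 278.8 193. ] [ 0.5  0.4 -0.8]
```

View pics/w13z.png

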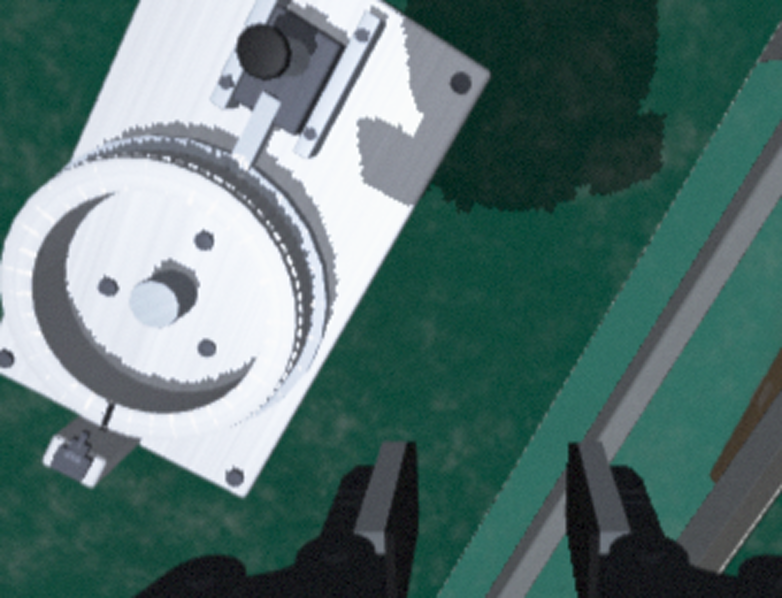

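View pics/b_scene.png

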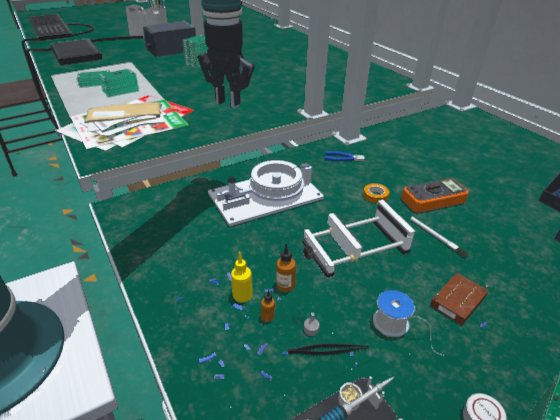

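Run:
```python
from h import *
ax=np.array([601.,160.]); ex=np.array([np.cos(np.radians(-4.2)),np.sin(np.radians(-4.2))]); ey=np.array([-ex[1],ex[0]])
rows=[]
for n in ("w8","w10","w11","w12","w13"):
    T=np.load(f"pics/{n}.npz")["T"]; p=cv2.imread(f"pics/{n}.png")
    X=np.arange(-105,-50,.25); Y=np.arange(-14,14,.25); U=np.array([[proj("wrist",[*(ax+x*ex+y*ey),34],T) for x in X] for y in Y],np.float32)
    w=cv2.resize(cv2.remap(p,U[...,0],U[...,1],cv2.INTER_LINEAR),None,fx=3.4,fy=1); 
    for k in range(-105,-50,5): cv2.putText(w,str(-k),(int((k+105)*13.6),10),0,.35,(0,0,255))
    rows.append(w)
cv2.imwrite("pics/cmp.png",np.vstack(rows))
```

```text
(no output)
```

View pics/cmp.png

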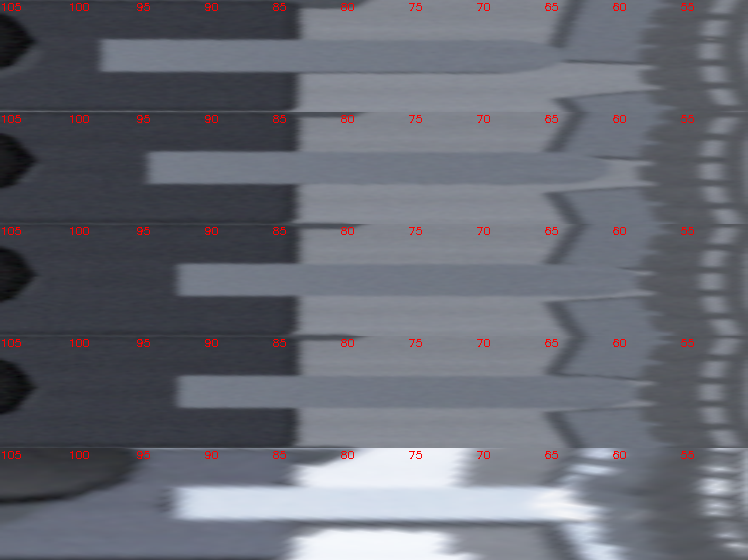

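```bash
python3 -c "
from rig import arm
print(arm.get_state()['clock'],arm.close_job())"
```

```text
the job is handed in; nothing more can be done
17.925 None
```

The drive is in its timing position and locked there. I handed the job in at 17.9 s with the gripper open and clear of everything.

**Slide:** I pushed it first, with the fingers shut, until it stopped moving and the push rose to about 21 N. The post then measured about 109 mm from the axis, which is home. The slide moved about 1.5 to 3 mm less by the arm's reading than the post did by the camera, but the end stop was clear.

**Pulley:** I gripped the rim and turned it counter-clockwise by about 62°, with the last few degrees in small steps at reduced grip. The nose started to drop, and I stopped after two more small steps, once it was in and roughly centred. The turning moment never read above about 0.7 N m, which is close to the pulley's own friction.

**Last checks:**
- **Nose:** it had moved forward about 5.7 mm, against the 6 mm expected. That did not change over the last two steps or after release. Its front end is hidden under the rim, so I judged this from its rear end.
- **Mark:** it stands slightly past the pointer, within the stated range.
- **Bottle:** the larger amber bottle (the flux bottle), the small amber one and the yellow one all stand untouched.
- **Camera network:** its nose tip reading in the last pictures was several mm off, so I relied on my own measurement from the pictures.

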